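Stamp a wooden block on a sprung rest

TASK

Set the loose wooden block into the pocket of the grey sprung rest, printed frame up, and let go of it. Then take the rubber stamp by its handle and press its foot lightly and flat on the block, inside the printed frame and parallel to it, until the orange band round the sprung bed has just sunk out of sight (bed about half-way down, not bottomed). Finish while still holding the stamp pressed there, and leave everything else on the desk where it is.

Things in the scene. Friction and masses are not known exactly. Their poses are not given: they have to be found in the camera images.
- block_mid (a point): centre of the loose wooden block, 50 x 84 x 26 mm (x, y, z), 13 mm above its underside; about 0.1 kg, pale wood, blue felt on the underside. Its z axis points out of the top face, on which a black rectangular frame is printed, centred, 32 x 66 mm inside, long side along y. It starts lying on the desk with the frame up.
- stamp_mid (a point): centre of the rubber stamp, 74 mm tall, 37 mm above its flat foot; z axis up along the handle. The foot is a brown block 26 x 60 mm (x, y), 16 mm high; on it stands a turned round wooden handle: neck 16 mm across up to 36 mm above the foot, then a rounded knob 24 mm across at its widest, up to 74 mm; grip the knob about 55 mm above the foot. Already inked, 0.07 kg, stands upright on the desk at the start.
- pocket (a point): centre of the pocket's floor in the bed of the sprung rest (it sinks with the bed); 28 mm above the desk with the bed empty. The pocket is 56 x 90 mm (x, y) and 8 mm deep with a small chamfer, so the block has 3 mm play on each side and stands 18 mm out of it. The dark bed (86 x 124 mm) rises out of a fixed grey casing 104 x 142 x 24 mm, with its top 36 mm above the desk when empty; an orange band runs round the lower half of the 12 mm of bed side that shows.
- bed (a joint): how far the sprung bed has sunk, m: about 0 empty, 0.012 bottomed (bed top flush with the casing). The spring takes 0.7 N per mm; the block's weight alone sinks it by about 1 to 2 mm; the orange band is out of sight at 0.006, which takes about 3 N of push with the block in it.
- stamp: the rubber stamp as a whole; origin at the centre of its foot's underside, axes as stamp_mid
- block: the wooden block as a whole; origin at the centre of its underside, axes as block_mid
- mug: white mug, a bystander, 80 mm across and 91 mm high, origin under its centre
- eraser: blue and white eraser lying on the desk, a bystander, 21 x 45 x 12 mm, origin under its centre
- clip: black binder clip, a bystander, 32 x 24 x 41 mm, origin under its centre
- red_pen: red pen lying on the desk, a bystander, 142 x 10 x 12 mm, origin under its centre
Mind the look-alikes: they are no part of the job. Leave any blue look-alike of the part that bears pocket alone.

How it is judged:
By the outcome, as a careful person would: the job done as asked, in the order asked, and still so for the second after the job is handed in, while the arm keeps its last pose, push and grip.
It also fails if it takes over 61 s, if anything falls off the work surface, if the arm or the gripper's body presses on something with over 40 N, if the wrist force passes 120 N, or if a joint passes its speed limit or range.

ROBOT

A 6-joint arm with a two-finger parallel gripper is mounted at the origin on the work surface; the furniture and walls round the work are solid. World frame = base frame: x ahead of the robot, y to its left, z up, the work surface at z = 0. Lengths are in mm, angles in rad, forces in N, time in s.
With the tool pointing down it reaches from about 300 to 775 mm from the base axis. Payload 14.6 kg.
Tool frame: the origin (TCP) lies at the very end of the fingers, on their centre line; the grasp point (between the pads) lies 19 mm behind it (manip.grip_point_offset is the distance from the TCP to the grasp point, in mm); z points along the fingers, y is the line along which they close (so a half turn about z gives the same grasp; the last joint's range is limited). The gripper opens to 94 mm and grips with 3 to 60 N. Pads are 16 mm wide; open, the fingers measure 119 mm over their backs; the gripper's body (75 mm by 177 mm) begins 78 mm behind the grasp point.
Start: joints at [1.188, 0.3, 1.521, -0, 1.321, -0.067], TCP at [170.815, 522.792, 205.446] pointing down, gripper open.
Joint ranges: [-3.03, 3.03], [-0.79, 2.21], [0.23, 2.52], [-1.04, 4.18], [0, 3.07], [-2.55, 2.55]. Speed limits (rad/s): [2.22, 2.22, 2.57, 3.14, 3.14, 3.14].

INTERFACE

Orientations are given as [roll, pitch, yaw] about the fixed x, y, z axes, in that order (R = Rz(yaw) Ry(pitch) Rx(roll)).
In Python, from cell import telemetry, eyes, manip gives the robot as it stands.
- The arm moves only by the tool play_rows, never from a script. Its arguments are lists of equal length, an entry for each row: "translation": the shift along the world's x, y, z in m, a list of three; "yaw": the turn about the world's z in rad. A call has 1 to 12 rows; each row is the pose to reach, as a shift and turn from the pose commanded when the call began; what a row does not reach only later rows make up. A row lasts 1/8 s, in which the tool goes at most 62.5 mm and 10.7 degrees, less where a joint would pass 70% of its speed; a pose out of reach is approached as far as the arm can. A call with a gripper value outside its range is refused whole. "hand" is the opening, from 0 (shut) to 1 (fully open), set as the call begins (left out, the last holds). The fingers move at their own pace and stop on an object; "force" is the grip in N (left out, the last holds). Time passes only in rows, so rows that repeat a pose let the fingers close. It gives the time, the measured TCP pose, the force, the opening and the grip force at its end, in the units of the state.
- telemetry.read_state(): the state, without advancing time (a new reading comes with each control period).
- eyes.camera(name): name is "scene" or "top"; returns a dict with "pixels" (420x560x3 uint8, red, green, blue), "fx", "fy", "cx", "cy" (pixels), "cam_to_world" (4x4, takes a point from camera to world coordinates). Camera axes: x right, y up, looking along -z (the intrinsics and any distortion apply to the point x, -y, -z); pixel columns grow to the right and rows downward; lengths in mm; the calibration is good to about 2 mm. A picture is of the moment at which its call begins. There is no depth.
- manip.sign_off(): hands the job in; it is judged then, once.
The state is a dict: "clock": time; "joints": joint angles; "qd": joint speeds; "effort": joint torques, N m; "eef_pos": TCP position; "eef_rot": TCP orientation; "wrist_force": force on the tool from outside, world axes, zero at the start; "moment": the same for the moment, N m; "finger_gap": finger opening in mm; "finger_force": force on a finger pad.
Only numpy, scipy, OpenCV 4.12 (cv2) and the standard library are available. Lean on these libraries where they do the work, as an engineer would, in place of code of your own. Each camera call takes 0.05 s, during which the arm holds its last target. There are 200 camera calls.

## Working session

There is one attempt and no reset: what is moved stays moved. The work goes in short steps, Python scripts to look and compute and a tool call to move; the robot and the scene stay as the last step left them, time stands still between calls to the robot, and variables do not carry over. Pictures are saved under pics/ and viewed, at most 10 in all, crops included, and the job is handed in when it is done.

Besides the shell and the picture viewer there is one more tool, called after ">>>" by a JSON object that holds its "fn" and its "kwargs". play_rows: Moves the arm, as the interface text tells. Its arguments: {"type":"object","properties":{"translation":{"type":"array","items":{"type":"array","items":{"type":"number"}}},"yaw":{"type":"array","items":{"type":"number"}},"hand":{"type":"number"},"force":{"type":"number"}},"required":["translation","yaw"]}

```bash
mkdir -p pics; ls
cat > h.py <<'E'
import numpy as np, cv2
from cell import telemetry, eyes, manip
def ray(c,u,v):
    M=np.array(c["cam_to_world"]);d=np.array([(u-c["cx"])/c["fx"],-(v-c["cy"])/c["fy"],-1.])
    return M[:3,3],M[:3,:3]@d
def plane(c,u,v,z):
    o,d=ray(c,u,v);return o+d*(z-o[2])/d[2]
def proj(c,p):
    M=np.array(c["cam_to_world"]);q=M[:3,:3].T@(np.array(p,float)-M[:3,3])
    return c["cx"]+c["fx"]*q[0]/-q[2],c["cy"]-c["fy"]*q[1]/-q[2]
def shot(name,f):
    c=eyes.camera(name);cv2.imwrite(f"pics/{f}.png",cv2.cvtColor(np.array(c["pixels"]),cv2.COLOR_RGB2BGR));return c
E
python3 - <<'E'
from h import *
for n in("top","scene"):
    c=shot(n,n+"0");print({k:np.round(v,3).tolist() for k,v in c.items() if k!="pixels"})
print(telemetry.read_state())
E
```

```text
pics
{'fx': 410.456, 'fy': 410.456, 'cx': 278.46, 'cy': 208.07, 'cam_to_world': [[-0.006, 0.988, -0.157, 306.362], [-1.0, -0.01, -0.026, -12.084], [-0.027, 0.157, 0.987, 1132.746], [0.0, 0.0, 0.0, 1.0]]}
{'fx': 455.251, 'fy': 455.251, 'cx': 284.179, 'cy': 211.9, 'cam_to_world': [[0.6, 0.596, -0.533, -97.005], [-0.8, 0.431, -0.418, -438.926], [-0.019, 0.677, 0.736, 861.346], [0.0, 0.0, 0.0, 1.0]]}
{'clock': 0.1, 'joints': array([ 1.18841435e+00,  3.00394333e-01,  1.52150933e+00, -1.40354878e-05,
        1.32066961e+00, -6.66156117e-02]), 'qd': array([ 0.00042596, -0.00086659, -0.00156793,  0.00024434,  0.0016325 ,
       -0.00096479]), 'effort': array([ 2.09513746e-03, -5.32649088e+01, -3.53283405e+01,  7.09009962e-02,
        2.34479288e-02, -5.34061337e-05]), 'eef_pos': array([170.73054065, 522.59445581, 204.95878462]), 'eef_rot': array([-3.14061331e+00, -5.17108762e-05,  2.82582974e+00]), 'wrist_force': array([ 0.28627732, -0.14675129,  0.60243263]), 'moment': array([-0.05486769,  0.02684237, -0.02083392]), 'finger_force': 0.0, 'finger_gap': 94.63713286649195}
```

View pics/top0.png

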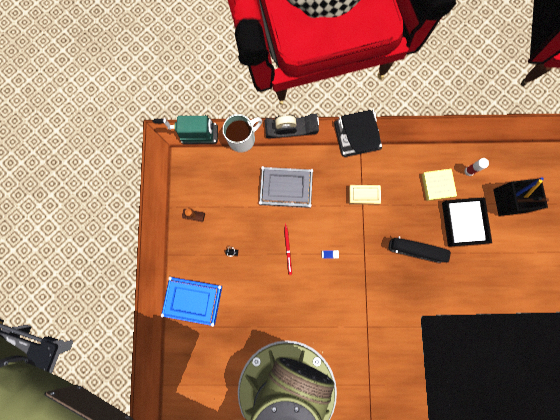

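View pics/scene0.png

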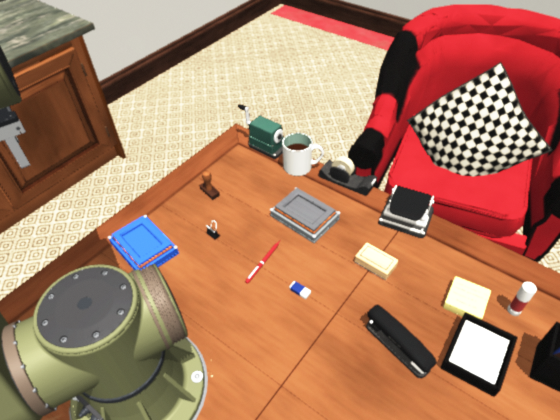

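The top view shows the block at about (365,194), the grey rest at (286,187), the stamp at (193,214), the clip at (231,252), and the blue look-alike at (191,301). The scene view agrees: block (376,261), rest (305,214), stamp (209,186).

Run:
```python
from h import *
T=cv2.imread("pics/top0.png");S=cv2.imread("pics/scene0.png")
def cr(I,u,v,w=40,h=30,k=10): return cv2.resize(I[v-h//2:v+h//2,u-w//2:u+w//2],(400,300),interpolation=cv2.INTER_CUBIC)
a=np.vstack([np.hstack([cr(T,365,194),cr(T,286,187,72,54)]),np.hstack([cr(T,193,214),cr(S,209,186,60,45)])])
cv2.imwrite("pics/crops.png",a)
for n,I,b in(("blk",T,(340,178,392,212)),("blkS",S,(348,238,405,285)),("rest",T,(250,160,322,214)),("stamp",T,(175,203,212,226))):
    x0,y0,x1,y1=b;R=cv2.cvtColor(I[y0:y1,x0:x1],cv2.COLOR_BGR2HSV)
    print(n,R[(y1-y0)//2,(x1-x0)//2],R[2,2],I[(y1+y0)//2,(x1+x0)//2])
```

```text
blk [ 29  28 255] [ 12 186 212] [227 254 255]
blkS [ 29  23 255] [ 11 168 200] [232 254 255]
rest [114  15 168] [ 12 184 206] [168 160 158]
stamp [ 11 189  96] [ 12 184 208] [25 50 96]
```

View pics/crops.png

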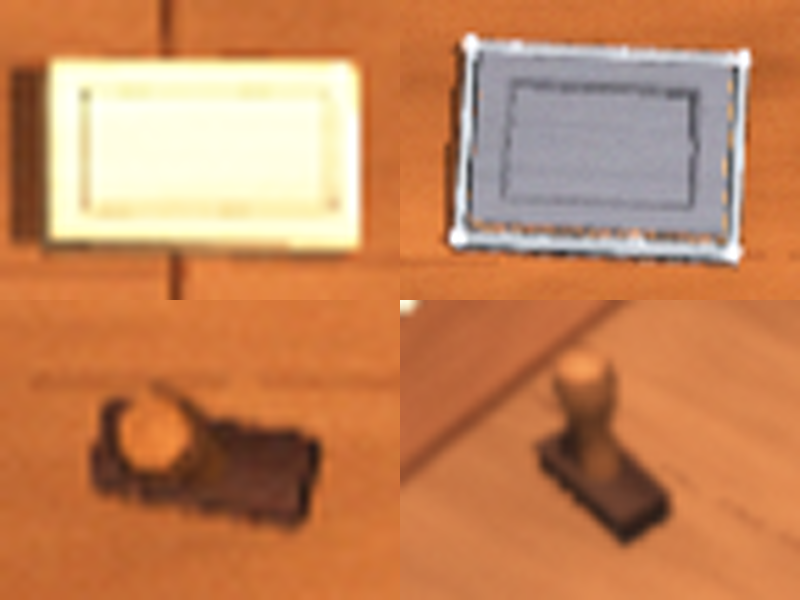

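The crops show the block's frame clearly, the bed top with its orange band, and the stamp. The knob is at top ≈(188.5,212.7) and scene ≈(206.8,176).

```bash
cat > m.py <<'E'
from h import *
def mask(c,b,lo,hi):
    I=np.array(c["pixels"]);x0,y0,x1,y1=b
    k=4;R=cv2.resize(I[y0:y1,x0:x1],None,fx=k,fy=k,interpolation=cv2.INTER_CUBIC)
    m=cv2.inRange(cv2.cvtColor(R,cv2.COLOR_RGB2HSV),lo,hi)
    m=cv2.morphologyEx(m,cv2.MORPH_CLOSE,np.ones((9,9)))
    q=max(cv2.findContours(m,cv2.RETR_EXTERNAL,cv2.CHAIN_APPROX_NONE)[0],key=cv2.contourArea).reshape(-1,2)
    return (q+.5)/k-.5+np.array([x0,y0])
def rect(c,q,z):
    P=np.array([plane(c,u,v,z)[:2] for u,v in q],np.float32)
    (x,y),_,_=r=cv2.minAreaRect(P);b=cv2.boxPoints(r)
    e=[b[1]-b[0],b[2]-b[1]];l=[np.linalg.norm(v) for v in e];d=e[int(l[1]>l[0])]
    a=np.degrees(np.arctan2(d[1],d[0]))%180-90
    return np.round([x,y,min(l),max(l),a],2)   # centre, short, long, yaw (deg) of long side from y
E
python3 - <<'E'
from m import *
t=eyes.camera("top");s=eyes.camera("scene")
pale=((15,0,190),(40,125,255))
print("block top",rect(t,mask(t,(340,178,392,212),*pale),26))
print("block scn",rect(s,mask(s,(345,235,405,285),*pale),26))
grey=((95,5,110),(130,70,195))
print("bed top",rect(t,mask(t,(250,160,322,214),*grey),36),"casing",rect(t,mask(t,(250,160,322,214),(60,0,80),(135,80,255)),24))
print("bed scn",rect(s,mask(s,(265,185,345,242),*grey),36),rect(s,mask(s,(265,185,345,242),(60,0,80),(135,80,255)),24))
dark=((0,0,0),(20,255,125))
print("foot",rect(t,mask(t,(176,203,212,230),*dark),14))
A=[ray(t,188.5,212.7),ray(s,206.8,176)]
M=sum(np.eye(3)-np.outer(d,d)/(d@d) for o,d in A);b=sum((np.eye(3)-np.outer(d,d)/(d@d))@o for o,d in A)
p=np.linalg.solve(M,b);print("knob",p,proj(t,p),proj(s,p))
print("knob z60",plane(t,188.5,212.7,62),plane(s,206.8,176,62))
E
```

```text
block top [ 519.19 -219.81   52.84   84.41   -1.86]
block scn [ 512.28 -219.71   65.59   89.55   -1.75]
bed top [539.04  -2.65 101.25 135.15  -3.44] casing [542.72  -3.51 106.02 139.91  -3.99]
bed scn [548.12 -23.6   63.32  79.24  -4.22] [549.51   2.86  83.29 121.03  -3.92]
foot [468.53 253.45  29.82  63.38  -9.78]
knob [466.66459578 254.57216202  60.61660381] (np.float64(188.57213634317966), np.float64(212.6243227171582)) (np.float64(206.69331810648094), np.float64(176.0111255484967))
knob z60 [466.25658914 254.41481567  62.        ] [465.88342909 253.178032    62.        ]
```

>>> {"fn": "play_rows", "kwargs": {"translation": [[0.348,-0.743,-0.075],[0.348,-0.743,-0.075],[0.348,-0.743,-0.075],[0.348,-0.743,-0.075],[0.348,-0.743,-0.075],[0.348,-0.743,-0.075],[0.348,-0.743,-0.075],[0.348,-0.743,-0.075],[0.348,-0.743,-0.075],[0.348,-0.743,-0.075],[0.348,-0.743,-0.075],[0.348,-0.743,-0.075]], "yaw": [-0.18,-0.36,-0.54,-0.72,-0.9,-1.08,-1.287,-1.287,-1.287,-1.287,-1.287,-1.287], "hand": 0.75}}

```text
clock: 1.7
eef_pos: [488.2, -155.7, 137.0]
eef_rot: [3.141, 0.0, 1.539]
wrist_force: [-0.2, 0.7, -0.1]
finger_gap: 70.4
finger_force: 0.0
```

Run:
```python
from m import *
t=eyes.camera("top");s=telemetry.read_state();print(s["eef_pos"],s["eef_rot"],s["clock"])
# pocket outline: corners from crop, plane z=36
C=[(250+(x-400)*.18-.4,160+y*.18-.4) for x,y in((512,80),(697,90),(692,208),(503,198))]
P=np.array([plane(t,u,v,36)[:2] for u,v in C]);print(P.round(1),P.mean(0))
B=[(250+(x-400)*.18-.4,160+y*.18-.4) for x,y in((476,52),(735,64),(724,240),(466,225))]
P=np.array([plane(t,u,v,36)[:2] for u,v in B]);print(P.round(1),P.mean(0))
# block frame corners
C=[(345+x*.1-.4,179+y*.1-.4) for x,y in((82,92),(330,95),(335,208),(84,208))]
P=np.array([plane(t,u,v,26)[:2] for u,v in C]);print(P.round(1),P.mean(0))
```

```text
[ 489.7051908  -160.77773369  135.88480854] [3.14153994e+00 1.07055417e-03 1.53601663e+00] 1.75
[[575.4  39.6]
 [569.2 -51.6]
 [510.1 -48.2]
 [516.1  44.2]] [542.70306054  -4.01178153]
[[589.8  57.4]
 [582.1 -70.5]
 [494.1 -63.6]
 [502.9  62.3]] [542.22769369  -3.58730611]
[[ 536.3 -187.5]
 [ 534.7 -255. ]
 [ 503.3 -254.9]
 [ 504.  -186.9]] [ 519.55545717 -221.07993514]
```

>>> {"fn": "play_rows", "kwargs": {"translation": [[0.028,-0.057,0],[0.028,-0.057,-0.04],[0.028,-0.057,-0.085],[0.028,-0.057,-0.085],[0.028,-0.057,-0.085]], "yaw": [0,0,0,0,0]}}

```text
clock: 2.38
eef_pos: [516.3, -210.8, 53.9]
eef_rot: [3.14, 0.001, 1.539]
wrist_force: [-0.1, 0.2, -0.1]
finger_gap: 70.2
finger_force: 0.0
```

Run:
```python
from h import *
s=telemetry.read_state();print(s["eef_pos"],s["eef_rot"],s["clock"],s["qd"].round(3))
c=shot("scene","s1")
I=cv2.imread("pics/s1.png")[200:320,300:460];cv2.imwrite("pics/s1c.png",cv2.resize(I,(800,600),interpolation=cv2.INTER_CUBIC))
```

```text
[ 516.33896447 -210.79341586   53.86320763] [3.14000842e+00 6.72605275e-04 1.53894840e+00] 2.375 [ 0.001 -0.017 -0.008 -0.001 -0.004  0.001]
```

View pics/s1c.png

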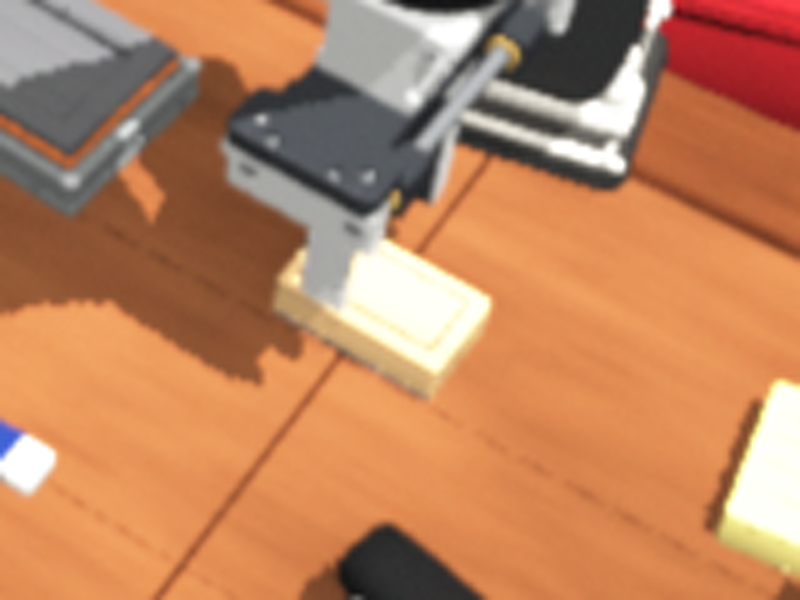

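The near finger stands in front of the block, about 10 mm off-centre in +y, as the state also says. I correct this, descend and close.

>>> {"fn": "play_rows", "kwargs": {"translation": [[0.003,-0.01,0],[0.003,-0.01,-0.02],[0.003,-0.01,-0.042],[0.003,-0.01,-0.042],[0.003,-0.01,-0.042]], "yaw": [0,0,0,0,0]}}

```text
clock: 3.05
eef_pos: [519.3, -221.1, 11.5]
eef_rot: [3.14, 0.001, 1.539]
wrist_force: [-0.3, 0.4, 0.5]
finger_gap: 70.5
finger_force: 0.0
```

>>> {"fn": "play_rows", "kwargs": {"translation": [[0,0,0],[0,0,0],[0,0,0],[0,0,0],[0,0,0],[0,0,0]], "yaw": [0,0,0,0,0,0], "hand": 0.4, "force": 15}}

```text
clock: 3.8
eef_pos: [518.8, -220.7, 10.7]
eef_rot: [3.141, 0.0, 1.539]
wrist_force: [-0.8, 0.7, 5.6]
finger_gap: 49.5
finger_force: 15.0
```

Run:
```python
from h import *
s=telemetry.read_state();print(s["eef_pos"],s["eef_rot"],s["clock"],s["finger_gap"],s["finger_force"],s["wrist_force"])
```

```text
[ 518.82871558 -220.68019137   10.65896757] [3.14102037e+00 2.58607106e-04 1.53880845e+00] 3.8 49.54923254201527 15.000505149364471 [-0.84006109  0.71108902  5.56278433]
```

>>> {"fn": "play_rows", "kwargs": {"translation": [[0,0,0.03],[0,0,0.07],[0.012,0.06,0.07],[0.018,0.12,0.07],[0.024,0.17,0.07],[0.024,0.2,0.07],[0.024,0.217,0.07],[0.024,0.217,0.07],[0.024,0.217,0.07],[0.024,0.217,0.07]], "yaw": [0,0,-0.033,-0.033,-0.033,-0.033,-0.033,-0.033,-0.033,-0.033]}}

```text
clock: 5.05
eef_pos: [542.6, -4.6, 80.1]
eef_rot: [-3.142, 0.0, 1.505]
wrist_force: [0.0, -0.2, -1.6]
finger_gap: 49.5
finger_force: 15.0
```

Run:
```python
from h import *
s=telemetry.read_state();print(s["eef_pos"],s["eef_rot"],s["clock"],s["finger_gap"],s["finger_force"],s["wrist_force"])
a=shot("scene","s2");b=shot("top","t2")
I=cv2.imread("pics/s2.png")[150:270,240:400];J=cv2.imread("pics/t2.png")[147:222,236:336]
cv2.imwrite("pics/c2.png",np.vstack([cv2.resize(I,(400,300),interpolation=2),cv2.resize(J,(400,300),interpolation=2)]))
```

```text
[542.62146538  -4.58531374  80.13112152] [-3.14154822e+00  7.60800111e-05  1.50451589e+00] 5.05 49.47300006214762 14.999067485332489 [ 0.01135476 -0.22137785 -1.56908434]
```

View pics/c2.png

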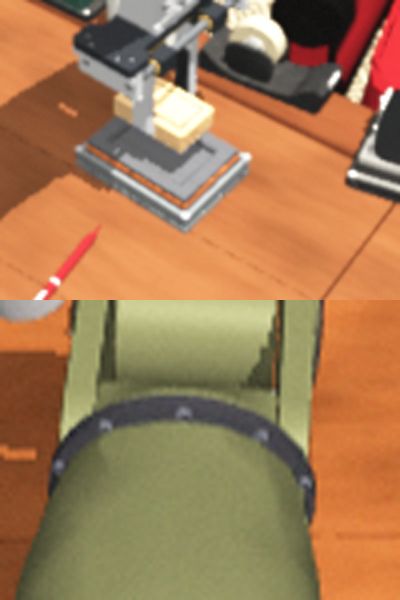

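The scene view shows the block held level, just above the pocket. Its near-right top corner is at about (314.4,202.8) and its far-right one at (325.6,192).

Run:
```python
from m import *
c=eyes.camera("scene");a=np.radians(-3.8);R=np.array([[np.cos(a),-np.sin(a)],[np.sin(a),np.cos(a)]])
for l,z,p in(((-25,-42),69.4,(313.2,210.8)),((-25,-42),95.4,(314.4,202.8)),((25,-42),95.4,(325.6,192))):
    e=R@l+[542.6,-4.6];print(e.round(1),plane(c,*p,z).round(1),np.round(proj(c,[*e,z]),1))
# right-end top edge & pocket, by pale mask
q=mask(c,(280,170,335,220),((12,0,140),(40,150,255)));print(q.max(0),q[q[:,0].argmax()],q[q[:,1].argmax()])
```

```text
[514.9 -44.9] [519.9 -42.5  69.4] [312.8 212.5]
[514.9 -44.9] [522.2 -43.5  95.4] [313.1 204.9]
[564.8 -48.2] [567.2 -45.   95.4] [326.2 193.1]Traceback (most recent call last):
  File "<stdin>", line 6, in <module>
TypeError: mask() missing 1 required positional argument: 'hi'
```

>>> {"fn": "play_rows", "kwargs": {"translation": [[0,0.0005,-0.015],[0,0.0005,-0.03],[0,0.0005,-0.034],[0,0.0005,-0.037],[0,0.0005,-0.04],[0,0.0005,-0.0415],[0,0.0005,-0.0415]], "yaw": [0,0,0,0,0,0,0]}}

```text
clock: 6.08
eef_pos: [542.7, -3.1, 38.8]
eef_rot: [3.141, -0.0, 1.506]
wrist_force: [-0.1, 0.0, -1.0]
finger_gap: 49.8
finger_force: 15.0
```

Run:
```python
from h import *
s=telemetry.read_state();print(s["eef_pos"],s["eef_rot"],s["clock"],s["finger_gap"],s["finger_force"],s["wrist_force"],s["moment"])
a=shot("scene","s3")
I=cv2.imread("pics/s3.png")[170:260,250:370];cv2.imwrite("pics/c3.png",cv2.resize(I,(800,600),interpolation=2))
```

```text
[542.65828214  -3.09042466  38.7510057 ] [ 3.14143370e+00 -5.03526117e-07  1.50582677e+00] 6.075 49.77802479137552 14.99914214015007 [-0.09669259  0.04524001 -1.0345165 ] [-0.03115716  0.06475261  0.01543865]
```

View pics/c3.png

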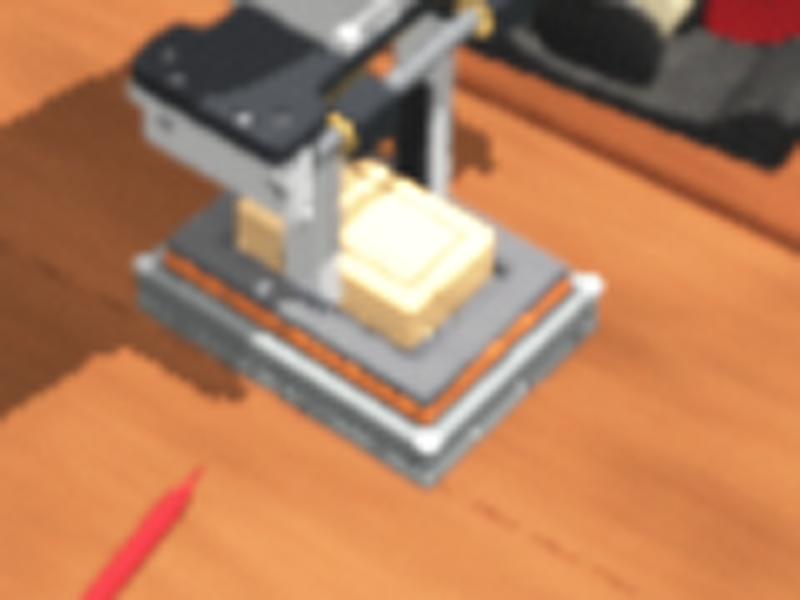

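The block is down in the pocket, with the fingers just above the bed at crop (310,290). Release: lower 1 mm, open, and lift.

>>> {"fn": "play_rows", "kwargs": {"translation": [[0,0,-0.001],[0,0,-0.001],[0,0,-0.001]], "yaw": [0,0,0]}}

```text
clock: 6.5
eef_pos: [542.7, -3.1, 37.8]
eef_rot: [3.141, -0.0, 1.506]
wrist_force: [0.5, 0.1, -0.4]
finger_gap: 49.6
finger_force: 15.0
```

>>> {"fn": "play_rows", "kwargs": {"translation": [[0,0,0],[0,0,0],[0,0,0],[0,0,0],[0,0,0.03],[0,0,0.08],[0,0,0.12],[0,0,0.12]], "yaw": [0,0,0,0,0,0,0,0], "hand": 0.72}}

```text
clock: 7.5
eef_pos: [543.8, -3.2, 160.6]
eef_rot: [3.136, 0.0, 1.506]
wrist_force: [0.9, 1.0, -0.6]
finger_gap: 67.8
finger_force: 0.0
```

Run:
```python
from h import *
s=telemetry.read_state();print(s["eef_pos"],s["eef_rot"],s["clock"],s["joints"])
```

```text
[543.84939645  -3.16124526 160.63439116] [3.13618012e+00 3.15727709e-05 1.50579930e+00] 7.5 [-7.31667704e-02  3.23699058e-01  1.59768004e+00  1.34930709e-05
  1.21480095e+00 -8.17450119e-03]
```

>>> {"fn": "play_rows", "kwargs": {"translation": [[-0.019,0.05,0],[-0.038,0.11,0],[-0.057,0.17,0],[-0.077,0.23,-0.02],[-0.077,0.257,-0.05],[-0.077,0.257,-0.05],[-0.077,0.257,-0.05],[-0.077,0.257,-0.05]], "yaw": [0,-0.05,-0.106,-0.106,-0.106,-0.106,-0.106,-0.106]}}

```text
clock: 8.5
eef_pos: [466.2, 253.1, 108.3]
eef_rot: [3.141, -0.001, 1.399]
wrist_force: [-0.7, 0.3, 0.6]
finger_gap: 67.5
finger_force: 0.0
```

Run:
```python
from m import *
s=telemetry.read_state();print(s["eef_pos"],s["eef_rot"],s["clock"])
t=shot("top","t4");c=shot("scene","s4")
print("block",rect(t,mask(t,(255,165,316,212),(15,0,190),(40,125,255)),52.6))
k=cv2.resize;T=cv2.imread("pics/t4.png");S=cv2.imread("pics/s4.png")
cv2.imwrite("pics/c4.png",np.hstack([k(S[140:230,170:290],(400,300),interpolation=2),k(T[160:214,250:322],(400,300),interpolation=2)]))
```

```text
[466.17062277 253.13981901 108.3051975 ] [ 3.14073022e+00 -5.27483687e-04  1.39850790e+00] 8.5
block [543.01  -3.38  53.57  85.02  -3.96]
```

View pics/c4.png

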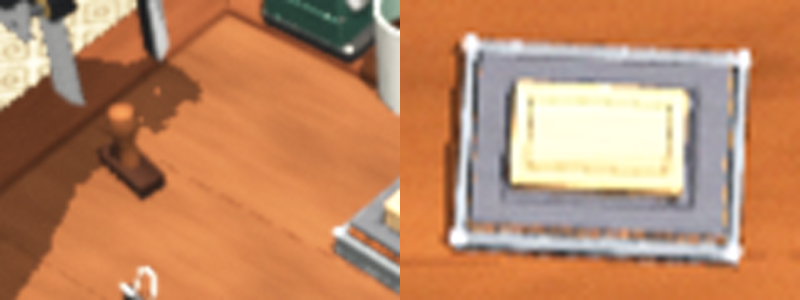

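The block sits flat in the pocket and parallel to it, at (543,-3.4) with yaw -4°. The open fingers straddle the stamp's knob from above. I descend onto it.

>>> {"fn": "play_rows", "kwargs": {"translation": [[0.001,0.001,-0.025],[0.001,0.001,-0.05],[0.001,0.001,-0.072],[0.001,0.001,-0.072],[0.001,0.001,-0.072]], "yaw": [0,0,0,0,0]}}

```text
clock: 9.22
eef_pos: [467.2, 254.9, 36.8]
eef_rot: [3.14, -0.001, 1.399]
wrist_force: [-0.4, -1.2, 0.6]
finger_gap: 67.6
finger_force: 0.0
```

>>> {"fn": "play_rows", "kwargs": {"translation": [[0,0,0],[0,0,0],[0,0,0],[0,0,0],[0,0,0],[0,0,0],[0,0,0],[0,0,0]], "yaw": [0,0,0,0,0,0,0,0], "hand": 0.1, "force": 20}}

```text
clock: 10.22
eef_pos: [466.7, 254.9, 35.7]
eef_rot: [3.141, -0.0, 1.4]
wrist_force: [0.5, 0.8, -0.1]
finger_gap: 22.2
finger_force: 20.0
```

Run:
```python
from h import *
s=telemetry.read_state();print(s["eef_pos"],s["eef_rot"],s["clock"],s["finger_gap"],s["wrist_force"],s["moment"])
```

```text
[466.66397929 254.91750563  35.70354594] [ 3.14149169e+00 -4.16826734e-05  1.39976324e+00] 10.225 22.216087151131468 [ 0.53089679  0.81840209 -0.08637853] [-0.15255578  0.0350194   0.05220329]
```

>>> {"fn": "play_rows", "kwargs": {"translation": [[0,0,0.03],[0,0,0.075],[0.02,-0.06,0.075],[0.038,-0.12,0.075],[0.057,-0.18,0.075],[0.07,-0.23,0.075],[0.076,-0.258,0.075],[0.076,-0.258,0.075],[0.076,-0.258,0.075],[0.076,-0.258,0.075]], "yaw": [0,0,0,0.05,0.102,0.102,0.102,0.102,0.102,0.102]}}

```text
clock: 11.48
eef_pos: [542.4, -2.1, 110.6]
eef_rot: [-3.141, -0.0, 1.503]
wrist_force: [0.0, 0.2, 0.3]
finger_gap: 22.3
finger_force: 20.0
```

Run:
```python
from h import *
s=telemetry.read_state();print(s["eef_pos"],s["eef_rot"],s["clock"],s["finger_gap"],s["wrist_force"])
a=shot("scene","s5")
I=cv2.imread("pics/s5.png")[165:240,255:355];cv2.imwrite("pics/c5.png",cv2.resize(I,(800,600),interpolation=2))
```

```text
[542.44143341  -2.07232343 110.64709571] [-3.14143215e+00 -1.13344468e-04  1.50305396e+00] 11.475 22.310936026273602 [0.00431754 0.21299256 0.30342394]
```

View pics/c5.png

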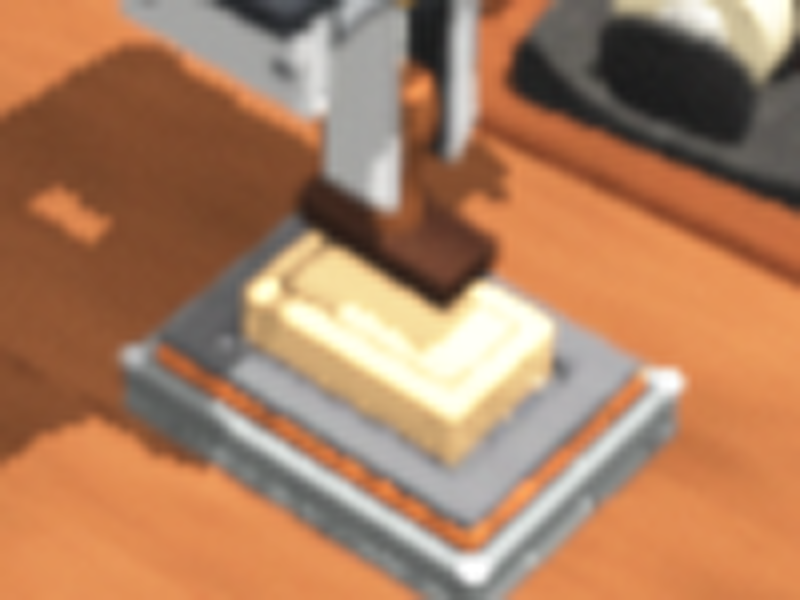

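The stamp hangs upright over the block. Its foot's underside corner is at crop ≈(445,302), right ≈(490,268) and left ≈(305,225). The block's top corners are at ≈(453,418), (552,322) and (245,290).

Run:
```python
from h import *
c=eyes.camera("scene");f=lambda u,v,z:plane(c,255+u/8-.44,165+v/8-.44,z)[:2]
zf=110.6-35.7
F=[f(305,225,zf),f(445,302,zf),f(490,268,zf)];B=[f(245,290,52.6),f(453,418,52.6),f(552,322,52.6)]
for P in(F,B):
    P=np.array(P);d=P[0]-P[1];print(P.round(1),"ctr",((P[0]+P[2])/2).round(1),"len",np.linalg.norm(d),np.linalg.norm(P[2]-P[1]),"yaw",np.degrees(np.arctan2(-d[0],d[1])))
# foot top edges for yaw: mask of dark brown
I=cv2.resize(cv2.imread("pics/s5.png")[165:240,255:355],(800,600),interpolation=2)
m=cv2.inRange(I,(0,0,0),(70,75,120));m[:170]=0;m[310:]=0;m[:,:295]=0;m[:,505:]=0
q=max(cv2.findContours(m,0,2)[0],key=cv2.contourArea)
print(cv2.approxPolyDP(q,8,True).reshape(-1,2).tolist())
# lower contour fit between u 320..430
q=np.argwhere(m>0);L=np.array([(u,q[q[:,1]==u,0].max()) for u in range(325,430)]);k=np.polyfit(L[:,0],L[:,1],1)
a,b=f(325,np.polyval(k,325),zf),f(430,np.polyval(k,430),zf);d=a-b;print("foot edge yaw",np.degrees(np.arctan2(-d[0],d[1])))
p=cv2.inRange(I,(120,180,200),(255,255,255))
```

```text
[[536.1  29.3]
 [534.3 -23.8]
 [553.9 -26.7]] ctr [545.    1.3] len 53.17539548866793 19.8241102753377 yaw -1.953261978182181
[[520.3  40.9]
 [514.1 -41.3]
 [564.3 -43.4]] ctr [542.3  -1.2] len 82.39999720311734 50.251500635339035 yaw -4.309703750690762
[[295, 185], [306, 226], [439, 304], [490, 266], [491, 244], [420, 183], [420, 223], [393, 243], [373, 212], [316, 170]]
foot edge yaw -4.9088594480012295
```

>>> {"fn": "play_rows", "kwargs": {"translation": [[0,0,-0.008],[0,0,-0.018],[0,0,-0.018],[0,0,-0.018]], "yaw": [0,0,0,0]}}

```text
clock: 12.08
eef_pos: [542.6, -3.1, 92.6]
eef_rot: [-3.141, 0.0, 1.502]
wrist_force: [-0.5, 0.3, -0.5]
finger_gap: 22.7
finger_force: 20.0
```

Run:
```python
from h import *
s=telemetry.read_state();print(s["eef_pos"],s["eef_rot"],s["clock"],s["finger_gap"],s["wrist_force"])
ims=[]
for i in range(4):
    a=shot("scene","s6");ims.append(np.float32(cv2.imread("pics/s6.png")))
I=np.mean(ims,0).astype(np.uint8)[175:229,265:337];cv2.imwrite("pics/c6.png",cv2.resize(I,(800,600),interpolation=2))
```

```text
[542.6442221   -3.07426751  92.64317894] [-3.14146816e+00  8.65113735e-06  1.50182441e+00] 12.075 22.654804410890257 [-0.54195303  0.29592707 -0.53200012]
```

View pics/c6.png

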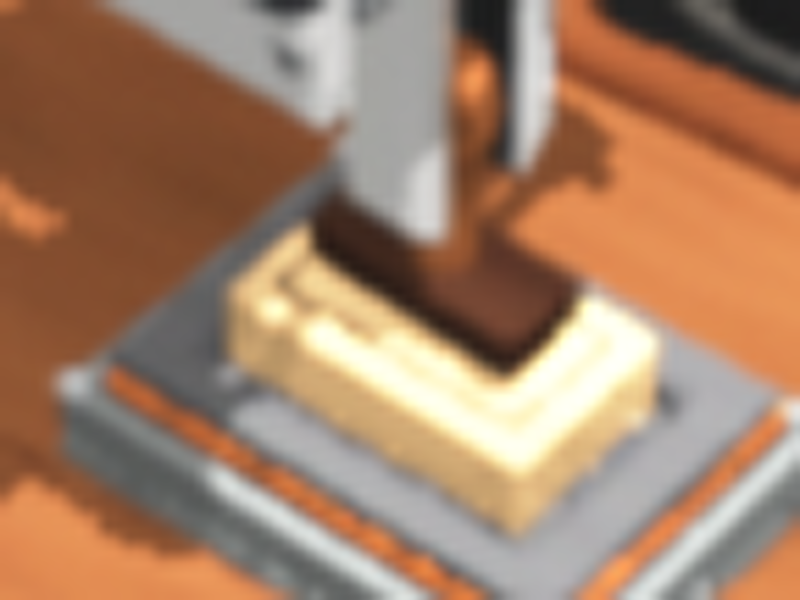

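Foot underside corners are at crop (313,252), (505,372) and (580,300). The block's top corners are at (230,290), (520,470) and (658,345), and its frame corner is at ≈(512,412).

```bash
cat > cmp.py <<'E'
from h import *
c=eyes.camera("scene");k=800/72
f=lambda u,v,z:plane(c,265+(u+.5)/k-.5,175+(v+.5)/k-.5,z)[:2]
zf=92.6-35.7
a=np.radians(-4);R=np.array([[np.cos(a),-np.sin(a)],[np.sin(a),np.cos(a)]])
def L(p): return (R.T@(p-np.array([543,-3.4]))).round(1)  # in block frame
for n,P,z in(("foot (-13,30)(-13,-30)(13,-30)",[(313,252),(505,372),(580,300)],zf),("block (-25,42)(-25,-42)(25,-42)",[(230,290),(520,470),(658,345)],52.6),("frame (-16,-33)",[(512,412)],52.6)):
    print(n,[L(f(*p,z)).tolist() for p in P])
# gradient-based edges: row profile across foot near edge, at mid of edge, and end edge
I=cv2.imread("pics/c6.png",0)
for u in (340,370,470,490): 
    v=I[200:480,u].astype(int);print(u,v[::8].tolist())
E
python3 cmp.py
```

```text
foot (-13,30)(-13,-30)(13,-30) [[-7.6, 33.6], [-8.8, -22.1], [18.8, -21.2]]
block (-25,42)(-25,-42)(25,-42) [[-25.2, 42.8], [-26.0, -40.2], [22.3, -40.4]]
frame (-16,-33) [[-13.9, -28.3]]
340 [63, 50, 46, 46, 43, 39, 33, 33, 58, 108, 165, 205, 213, 208, 192, 201, 233, 247, 252, 251, 244, 214, 186, 175, 175, 174, 174, 173, 157, 143, 146, 163, 174, 179, 177]
370 [147, 115, 80, 55, 43, 44, 45, 41, 36, 34, 40, 87, 152, 193, 211, 207, 197, 199, 225, 250, 251, 252, 246, 226, 194, 177, 174, 174, 171, 163, 154, 146, 154, 168, 176]
470 [87, 92, 93, 93, 95, 95, 94, 90, 85, 80, 80, 81, 81, 81, 75, 62, 48, 39, 45, 85, 143, 193, 230, 244, 242, 241, 244, 250, 252, 250, 238, 212, 187, 173, 171]
490 [117, 104, 88, 77, 69, 64, 64, 64, 67, 71, 75, 77, 80, 82, 83, 79, 71, 59, 43, 39, 53, 101, 163, 210, 240, 250, 247, 246, 250, 253, 252, 249, 229, 195, 169]
```

Run:
```python
from h import *
c=eyes.camera("scene");k=800/72
def P(x,y,z):
    a=np.radians(-4);u,v=proj(c,[542.6+x*np.cos(a)-y*np.sin(a),-3.1+x*np.sin(a)+y*np.cos(a),z]);return np.round([(u-265+.5)*k-.5,(v-175+.5)*k-.5])
for x in(-11.5,-20,-24): print("fingertip",x,P(x,-8,92.6),P(x,8,92.6))
for h in(0,4,7):
    zf=56.9+h;print(h,"knobtop",P(0,0,zf+74),"foot bottom",[P(*q,zf).tolist() for q in((-13,30),(-13,-30),(13,-30))],"foot top",[P(*q,zf+16).tolist() for q in((-13,30),(-13,-30),(13,-30),(13,30))],"neck base",P(0,0,zf+16))
```

```text
fingertip -11.5 [447. 234.] [389. 200.]
fingertip -20 [422. 256.] [364. 222.]
fingertip -24 [410. 267.] [352. 232.]
0 knobtop [454.  58.] foot bottom [[307.0, 273.0], [519.0, 400.0], [593.0, 334.0]] foot top [[307.0, 222.0], [521.0, 350.0], [596.0, 283.0], [382.0, 158.0]] neck base [450. 252.]
4 knobtop [455.  44.] foot bottom [[307.0, 261.0], [520.0, 388.0], [594.0, 321.0]] foot top [[307.0, 209.0], [521.0, 337.0], [596.0, 270.0], [383.0, 146.0]] neck base [451. 239.]
7 knobtop [455.  34.] foot bottom [[307.0, 251.0], [520.0, 378.0], [594.0, 311.0]] foot top [[307.0, 200.0], [522.0, 327.0], [597.0, 260.0], [383.0, 136.0]] neck base [451. 230.]
```

The numbers suggest that the stamp rides a few mm higher in the grip than nominal. Its offset from the block's centre is within about 1 mm and its edges are parallel. I descend in small steps and watch the force.

>>> {"fn": "play_rows", "kwargs": {"translation": [[0,0,-0.002],[0,0,-0.004],[0,0,-0.005],[0,0,-0.005],[0,0,-0.005]], "yaw": [0,0,0,0,0]}}

```text
clock: 13.0
eef_pos: [542.6, -3.1, 87.7]
eef_rot: [3.142, -0.0, 1.502]
wrist_force: [-0.2, -0.0, -0.4]
finger_gap: 22.6
finger_force: 20.0
```

>>> {"fn": "play_rows", "kwargs": {"translation": [[0,0,-0.002],[0,0,-0.002],[0,0,-0.002]], "yaw": [0,0,0]}}

```text
clock: 13.38
eef_pos: [542.7, -3.1, 85.8]
eef_rot: [3.141, -0.0, 1.502]
wrist_force: [0.1, -0.5, 0.2]
finger_gap: 22.7
finger_force: 20.0
```

>>> {"fn": "play_rows", "kwargs": {"translation": [[0,0,-0.0015],[0,0,-0.0015],[0,0,-0.0015]], "yaw": [0,0,0]}}

```text
clock: 13.75
eef_pos: [542.7, -3.1, 84.2]
eef_rot: [3.141, -0.0, 1.502]
wrist_force: [0.4, 0.4, 2.3]
finger_gap: 22.3
finger_force: 20.0
```

```bash
cat > st.py <<'E'
from h import *
import sys
W=[];G=[]
for i in range(6):
    a=eyes.camera("scene");s=telemetry.read_state();W.append(s["wrist_force"]);G.append(s["eef_pos"])
print("F",np.mean(W,0).round(2),"std",np.std(W,0).round(2),"pos",np.mean(G,0).round(2),s["clock"],s["finger_gap"])
shot("scene",sys.argv[1])
I=cv2.imread(f"pics/{sys.argv[1]}.png")[175:235,260:340];cv2.imwrite(f"pics/{sys.argv[1]}c.png",cv2.resize(I,(800,600),interpolation=2))
# orange band: count of orange pixels on two bed sides
h=cv2.cvtColor(I,cv2.COLOR_BGR2HSV)
E
python3 st.py s7
```

```text
F [0.5  1.31 1.7 ] std [0.58 0.32 0.36] pos [542.66  -3.08  84.24] 14.05 22.512782811479013
```

```bash
cat > band.py <<'E'
from h import *
import sys
c=eyes.camera("scene");a=np.radians(-4)
def P(x,y,z): return proj(c,[543+x*np.cos(a)-y*np.sin(a),-3.4+x*np.sin(a)+y*np.cos(a),z])
for n in sys.argv[1:]:
    I=cv2.imread(f"pics/{n}.png").astype(int);o=[]
    for x,y in [(-43,-50),(-43,-35),(-43,-20),(-43,0),(-20,-62),(0,-62),(20,-62)]:
        u,v=P(x,y,27);u=round(u);v=round(v)
        q=I[v-5:v+6,u];r=q[:,2]-q[:,0]          # red minus blue: orange strength
        o.append((int(r.max()),int(np.clip(r,0,None).sum())))
    print(n,o)
E
python3 band.py s5 s6 s7; python3 -c "
from h import *
s=telemetry.read_state();print(s['moment'],s['eef_pos'])"
```

```text
s5 [(129, 332), (129, 344), (129, 361), (131, 358), (154, 481), (146, 411), (141, 424)]
s6 [(130, 337), (129, 344), (129, 362), (132, 359), (154, 482), (146, 414), (142, 427)]
s7 [(114, 305), (109, 247), (118, 288), (133, 344), (144, 419), (135, 369), (124, 339)]
[ 0.0678813  -0.0234761   0.00531852] [542.64965231  -3.09507589  84.21562635]
```

>>> {"fn": "play_rows", "kwargs": {"translation": [[0,0,-0.0008],[0,0,-0.0015],[0,0,-0.0015],[0,0,-0.0015]], "yaw": [0,0,0,0]}}

```text
clock: 14.65
eef_pos: [542.6, -3.1, 82.7]
eef_rot: [3.142, -0.0, 1.502]
wrist_force: [0.9, 1.1, 3.6]
finger_gap: 22.7
finger_force: 20.0
```

```bash
python3 st.py s8; python3 band.py s8
```

```text
F [0.78 1.23 2.99] std [0.48 0.6  0.48] pos [542.64  -3.07  82.71] 14.95 22.511396813417
s8 [(93, 223), (99, 218), (126, 283), (100, 255), (112, 319), (130, 396), (140, 401)]
```

>>> {"fn": "play_rows", "kwargs": {"translation": [[0,0,-0.0005],[0,0,-0.001],[0,0,-0.001],[0,0,-0.001]], "yaw": [0,0,0,0]}}

```text
clock: 15.55
eef_pos: [542.6, -3.1, 81.7]
eef_rot: [3.142, 0.0, 1.502]
wrist_force: [1.4, 1.3, 4.1]
finger_gap: 22.9
finger_force: 20.0
```

```bash
python3 st.py s9; python3 band.py s9
```

```text
F [1.2  1.29 3.41] std [0.6  0.37 0.5 ] pos [542.63  -3.07  81.69] 15.85 22.542362687975
s9 [(96, 220), (86, 209), (89, 198), (72, 172), (114, 343), (126, 359), (132, 319)]
```

Run:
```python
from h import *
c=eyes.camera("scene");a=np.radians(-4)
def P(x,y,z): return proj(c,[543+x*np.cos(a)-y*np.sin(a),-3.4+x*np.sin(a)+y*np.cos(a),z])
for x,y in[(-43,-35),(-43,-20),(-43,20),(0,-62),(20,-62)]:
    u,v=P(x,y,27);print((x,y),round(u),round(v),[tuple(np.round(P(x,y,z)[1]-round(v),1) for z in(24,30,36))])
    u=round(u);v=round(v)
    for n in("s6","s8","s9"):
        I=cv2.imread(f"pics/{n}.png");print(n,[tuple(map(int,p[::-1])) for p in I[v-6:v+6,u]])
# measure bed top rise: block top corner tracking by template matching on the block's near-right corner
A=cv2.imread("pics/s6.png",0)
for n in("s7","s8","s9"):
    B=cv2.imread(f"pics/{n}.png",0);t=A[205:228,296:326]
    r=cv2.matchTemplate(B[195:240,286:336],t,5);_,m,_,l=cv2.minMaxLoc(r);x,y=l
    p=r[y-1:y+2,x];print(n,l,m,y-10+(p[0]-p[2])/(2*(p[0]-2*p[1]+p[2])))
print("px per mm down",P(-25,-42,40)[1]-P(-25,-42,41)[1])
```

```text
(-43, -35) 305 227 [(np.float64(0.7), np.float64(-0.9), np.float64(-2.5))]
s6 [(170, 171, 172), (179, 178, 180), (178, 177, 179), (173, 173, 175), (136, 135, 136), (125, 95, 84), (190, 109, 65), (198, 115, 69), (179, 147, 133), (210, 210, 207), (212, 217, 214), (163, 167, 164)]
s8 [(153, 142, 137), (165, 163, 164), (176, 175, 176), (179, 178, 181), (176, 176, 178), (152, 153, 154), (127, 113, 110), (182, 115, 83), (212, 159, 131), (225, 214, 206), (215, 218, 214), (163, 167, 165)]
s9 [(154, 137, 123), (161, 158, 157), (176, 175, 176), (178, 177, 180), (177, 177, 180), (165, 166, 168), (136, 128, 127), (176, 119, 90), (217, 163, 132), (229, 216, 206), (216, 218, 214), (162, 166, 164)]
(-43, -20) 300 224 [(np.float64(0.7), np.float64(-0.9), np.float64(-2.5))]
s6 [(168, 167, 169), (178, 178, 179), (180, 179, 179), (167, 167, 167), (142, 134, 131), (162, 114, 88), (196, 114, 67), (185, 110, 73), (173, 150, 140), (208, 209, 206), (207, 211, 208), (152, 156, 153)]
s8 [(163, 149, 138), (167, 165, 166), (177, 176, 177), (178, 178, 179), (177, 177, 177), (152, 149, 149), (141, 112, 99), (208,
[... 1816 characters left out ...]
0, 130, 116), (193, 125, 85), (217, 129, 75), (205, 140, 105), (194, 177, 167), (217, 220, 216), (218, 221, 218), (179, 183, 180)]
s8 [(178, 177, 179), (179, 178, 180), (181, 180, 182), (179, 178, 180), (173, 170, 172), (177, 153, 144), (232, 160, 112), (245, 170, 105), (237, 187, 153), (229, 220, 209), (220, 222, 217), (179, 182, 179)]
s9 [(180, 179, 181), (179, 179, 181), (180, 179, 181), (180, 178, 181), (171, 170, 171), (153, 145, 145), (179, 132, 111), (239, 162, 107), (243, 194, 156), (232, 221, 210), (220, 222, 218), (178, 181, 179)]
s7 (10, 11) 0.8797274231910706 1.4717718
s8 (10, 12) 0.872319221496582 1.9406514
s9 (10, 12) 0.8493210673332214 2.206838
px per mm down 0.275745977359918
```

Run:
```python
from h import *
up=lambda I:cv2.resize(I,None,fx=10,fy=10,interpolation=2)
A=cv2.imread("pics/s6.png")
for name,(x0,y0,x1,y1) in(("blk corner",(303,214,320,224)),("blk right",(316,206,326,216)),("blk left",(284,201,296,212)),("fixed casing",(300,229,310,240))):
  for n in("scene0","s5","s7","s8","s9"):
    B=cv2.imread(f"pics/{n}.png");r=cv2.matchTemplate(up(B[y0-5:y1+6,x0-4:x1+4]),up(A[y0:y1,x0:x1]),5)
    _,m,_,l=cv2.minMaxLoc(r);print(name,n,round(m,3),(l[0]/10-4,l[1]/10-5))
k=lambda n:up(cv2.imread(f"pics/{n}.png")[200:230,280:320])
cv2.imwrite("pics/cmp9.png",np.vstack([np.hstack([k("s6"),k("s9")]),np.hstack([up(cv2.imread("pics/s6.png")[200:230,305:345]),up(cv2.imread("pics/s9.png")[200:230,305:345])])]))
```

```text
blk corner scene0 0.348 (0.5, -0.20000000000000018)
blk corner s5 0.998 (0.0, 0.0)
blk corner s7 0.986 (0.0, 1.0)
blk corner s8 0.983 (-0.10000000000000009, 1.4000000000000004)
blk corner s9 0.981 (-0.10000000000000009, 1.5999999999999996)
blk right scene0 0.452 (-4.0, 4.699999999999999)
blk right s5 0.999 (0.0, 0.0)
blk right s7 0.994 (0.0, 1.0)
blk right s8 0.987 (0.0, 1.4000000000000004)
blk right s9 0.986 (0.0, 1.7000000000000002)
blk left scene0 0.275 (2.8, 2.7)
blk left s5 0.929 (-1.0, -0.9000000000000004)
blk left s7 0.965 (0.2999999999999998, 1.4000000000000004)
blk left s8 0.972 (0.2999999999999998, 1.9000000000000004)
blk left s9 0.959 (0.40000000000000036, 2.2)
fixed casing scene0 0.992 (-0.10000000000000009, -0.09999999999999964)
fixed casing s5 0.997 (0.0, 0.0)
fixed casing s7 0.982 (0.0, 0.0)
fixed casing s8 0.974 (0.09999999999999964, 0.09999999999999964)
fixed casing s9 0.967 (-0.20000000000000018, -0.09999999999999964)
```

View pics/cmp9.png

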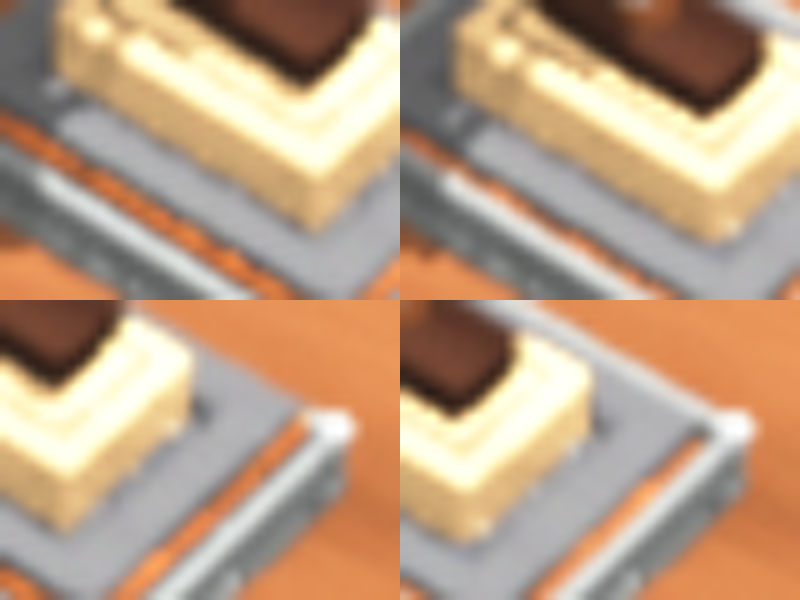

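The left panels (foot above the block) show a broad orange band; the right panels (pressed) show only a thin orange line at about crop (620,520) by the casing rim. The foot lies inside the frame. I average profiles across the bed's edge to get the sink.

```bash
cat > prof.py <<'E'
from h import *
import sys
c=eyes.camera("scene");a=np.radians(-4)
def P(x,y,z): return proj(c,[543+x*np.cos(a)-y*np.sin(a),-3.4+x*np.sin(a)+y*np.cos(a),z])
D=np.arange(-5,6,.5)
for side,pts in(("right",[(x,-62) for x in np.linspace(-33,33,60)]),("near",[(-43,y) for y in np.linspace(-52,-15,60)])):
    Q=np.array([P(*p,24) for p in pts]);mx=np.float32(Q[:,0][:,None]+0*D);my=np.float32(Q[:,1][:,None]+D)
    print(side,"rows from z24 line; z30 at",round(P(*pts[30],30)[1]-Q[30,1],2),"z36 at",round(P(*pts[30],36)[1]-Q[30,1],2));print("    D",D.tolist())
    for n in sys.argv[1:]:
        r=cv2.remap(cv2.imread(f"pics/{n}.png"),mx,my,1).astype(float).mean(0)
        o=r[:,2]-r[:,0];print(n,"R-B",o.round().astype(int).tolist(),"sum",round(o.clip(0).sum()),"\n   G",r[:,1].round().astype(int).tolist())
E
python3 prof.py scene0 s4 s6 s7 s8 s9
```

```text
right rows from z24 line; z30 at -1.63 z36 at -3.27
    D [-5.0, -4.5, -4.0, -3.5, -3.0, -2.5, -2.0, -1.5, -1.0, -0.5, 0.0, 0.5, 1.0, 1.5, 2.0, 2.5, 3.0, 3.5, 4.0, 4.5, 5.0, 5.5]
scene0 R-B [2, 7, 19, 40, 69, 98, 120, 129, 121, 99, 68, 39, 18, 6, 0, -1, -2, -2, -2, -2, -2, -1] sum 836 
   G [157, 150, 141, 133, 128, 126, 127, 126, 124, 125, 131, 144, 163, 182, 198, 206, 205, 195, 178, 159, 141, 129]
s4 R-B [0, 1, 6, 18, 38, 67, 97, 120, 128, 120, 96, 64, 35, 15, 4, 0, -1, -2, -2, -2, -1, -1] sum 808 
   G [165, 160, 151, 141, 132, 127, 126, 127, 128, 130, 135, 145, 162, 182, 198, 207, 207, 199, 182, 163, 145, 132]
s6 R-B [0, 1, 6, 18, 40, 69, 100, 123, 131, 123, 98, 66, 36, 15, 4, 0, -1, -2, -2, -2, -2, -2] sum 832 
   G [174, 168, 159, 149, 140, 134, 133, 134, 135, 137, 142, 153, 170, 190, 207, 216, 216, 207, 191, 170, 152, 140]
s7 R-B [-1, -1, 0, 2, 7, 20, 43, 73, 102, 121, 122, 106, 77, 47, 23, 9, 2, -1, -1, -2, -2, -2] sum 756 
   G [179, 177, 173, 167, 158, 147, 139, 134, 135, 140, 148, 158, 173, 189, 205, 214, 215, 207, 190, 170, 152, 140]
s8 R-B [-1, -1, -1, 0, 4, 12, 29, 53, 
[... 1196 characters left out ...]
133, 159, 187, 206, 211, 201, 179, 152, 129, 114]
s7 R-B [-1, -1, -1, -1, -1, 0, 3, 15, 39, 73, 103, 113, 102, 74, 43, 21, 9, 3, 0, -1, -1, -1] sum 597 
   G [175, 178, 178, 177, 173, 163, 148, 131, 118, 113, 116, 126, 145, 170, 195, 211, 214, 202, 179, 153, 129, 114]
s8 R-B [-1, -1, -1, -1, -2, -1, 0, 5, 18, 43, 74, 93, 91, 69, 42, 21, 9, 3, 0, -1, -1, -1] sum 467 
   G [172, 176, 178, 178, 176, 171, 161, 145, 128, 117, 115, 125, 144, 170, 195, 210, 213, 202, 179, 153, 129, 114]
s9 R-B [0, -1, -1, -1, -1, -1, -1, 2, 10, 29, 57, 80, 83, 66, 42, 22, 9, 3, 0, -1, -1, -1] sum 403 
   G [169, 174, 177, 178, 178, 175, 167, 154, 137, 124, 119, 127, 145, 171, 196, 211, 213, 201, 179, 152, 129, 114]
```

Run:
```python
from h import *
c=eyes.camera("scene");I=cv2.imread("pics/s9.png");z=47.
a=np.radians(-4);R=np.array([[np.cos(a),-np.sin(a)],[np.sin(a),np.cos(a)]]);O=np.array([543,-3.4])
def prof(p,q,n=45,w=None):
    # mean profile along local p->q, averaged sideways over w
    t=np.linspace(0,1,n);out=[]
    for s in w:
        X=np.array([R@(np.array(p)+(np.array(q)-p)*k+s)+O for k in t]);U=np.float32([proj(c,[*x,z]) for x in X])
        out.append(cv2.remap(I,U[:,:1],U[:,1:],1)[:,0].mean(1))
    return np.mean(out,0).round().astype(int)
y=[np.array([0,k]) for k in np.arange(-22,-9,1.)];x=[np.array([k,0]) for k in np.arange(-6,7,1.)]
print("x -34..0 by 1:",prof((-34,0),(0,0),35,y).tolist())
y2=[np.array([0,k]) for k in np.arange(12,24,1.)]
print("same, +y half:",prof((-34,0),(0,0),35,y2).tolist())
print("y -50..-16 by 1:",prof((0,-50),(0,-16),35,x).tolist())
```

```text
x -34..0 by 1: [162, 163, 164, 169, 178, 192, 208, 222, 234, 241, 246, 247, 247, 245, 242, 238, 235, 233, 232, 230, 224, 208, 180, 144, 108, 79, 59, 49, 46, 49, 54, 59, 63, 67, 70]
same, +y half: [153, 154, 155, 159, 164, 174, 188, 201, 213, 221, 226, 227, 225, 219, 207, 192, 178, 170, 168, 169, 169, 164, 151, 129, 104, 80, 59, 46, 39, 37, 37, 39, 41, 43, 45]
y -50..-16 by 1: [189, 191, 193, 193, 194, 195, 200, 209, 221, 232, 241, 247, 250, 251, 251, 250, 248, 244, 242, 241, 241, 240, 235, 220, 193, 153, 112, 80, 61, 54, 54, 58, 62, 65, 67]
```

Run:
```python
from h import *
c=eyes.camera("scene")
a=np.radians(-4);R=np.array([[np.cos(a),-np.sin(a)],[np.sin(a),np.cos(a)]]);O=np.array([543,-3.4])
def prof(I,ax,rng,side,z):
    out=[]
    for s in side:
        X=[R@(np.array([k,s]) if ax=="x" else np.array([s,k]))+O for k in rng];U=np.float32([proj(c,[*x,z]) for x in X])
        out.append(cv2.remap(I,U[:,:1],U[:,1:],1)[:,0,0])
    return np.mean(out,0).round().astype(int).tolist()
for n,z in(("s4",52.6),("s9",46.7)):
    I=cv2.imread(f"pics/{n}.png")
    print(n,"x -32..-2",prof(I,"x",np.arange(-32,-1),np.arange(-24,-8,1.),z));print("   x far 5..32",prof(I,"x",np.arange(5,33),np.arange(-24,-8,1.),z))
    print("   y -50..-18",prof(I,"y",np.arange(-50,-17),np.arange(-8,9,1.),z))
    print("   y +18..50",prof(I,"y",np.arange(18,51),np.arange(-8,9,1.),z))
```

```text
s4 x -32..-2 [113, 115, 121, 131, 146, 166, 187, 205, 218, 225, 226, 222, 215, 206, 200, 198, 202, 210, 218, 225, 228, 231, 233, 235, 237, 238, 240, 240, 241, 241, 241]
   x far 5..32 [243, 243, 243, 243, 243, 243, 243, 241, 237, 231, 225, 220, 220, 224, 229, 232, 230, 224, 212, 197, 180, 165, 150, 134, 119, 105, 93, 85]
   y -50..-18 [142, 139, 137, 135, 135, 135, 138, 144, 158, 177, 199, 218, 230, 236, 237, 234, 228, 221, 215, 214, 220, 228, 234, 238, 240, 241, 241, 241, 241, 241, 241, 242, 241]
   y +18..50 [242, 242, 242, 242, 242, 242, 242, 241, 241, 241, 241, 241, 240, 239, 235, 229, 221, 214, 211, 214, 221, 227, 231, 230, 224, 213, 200, 188, 178, 173, 171, 170, 165]
s9 x -32..-2 [117, 120, 126, 138, 156, 177, 198, 215, 227, 232, 232, 228, 221, 212, 203, 198, 195, 193, 186, 171, 146, 115, 87, 65, 51, 43, 39, 39, 40, 42, 45]
   x far 5..32 [50, 49, 49, 49, 49, 50, 52, 54, 56, 58, 61, 67, 74, 85, 97, 111, 127, 142, 155, 167, 177, 187, 196, 203, 207, 206, 198, 183]
   y -50..-18 [152, 147, 144, 142, 142, 143, 148, 158, 174, 195, 214, 229, 237, 241, 242, 240, 234, 226, 219, 216, 216, 216, 209, 190, 160, 123, 89, 62, 45, 38, 36, 38, 41]
   y +18..50 [39, 40, 39, 39, 38, 37, 36, 36, 36, 36, 37, 37, 39, 40, 41, 42, 44, 46, 51, 59, 69, 81, 93, 102, 107, 108, 106, 103, 101, 100, 100, 103, 107]
```

Every sign puts the foot inside the frame and parallel, but the image puts it about 2 mm towards +x and +y, while the arm's own readings say it is centred. I lift slightly, shift 1 mm each way, and press again 0.5 mm less deep.

>>> {"fn": "play_rows", "kwargs": {"translation": [[0,0,0.004],[0,0,0.01],[-0.001,-0.001,0.01],[-0.001,-0.001,0.01],[-0.001,-0.001,0.007],[-0.001,-0.001,0.004],[-0.001,-0.001,0.002],[-0.001,-0.001,0.0005],[-0.001,-0.001,0.0005],[-0.001,-0.001,0.0005],[-0.001,-0.001,0.0005],[-0.001,-0.001,0.0005]], "yaw": [0,0,0,0,0,0,0,0,0,0,0,0]}}

```text
clock: 17.65
eef_pos: [541.7, -4.1, 82.3]
eef_rot: [3.141, -0.0, 1.502]
wrist_force: [1.5, 1.5, 3.2]
finger_gap: 22.4
finger_force: 20.0
```

```bash
python3 st.py s10; python3 prof.py scene0 s9 s10 | grep -v G
python3 - <<'E'
from h import *
c=eyes.camera("scene")
a=np.radians(-4);R=np.array([[np.cos(a),-np.sin(a)],[np.sin(a),np.cos(a)]]);O=np.array([543,-3.4])
def prof(I,ax,rng,side,z):
    out=[]
    for s in side:
        X=[R@(np.array([k,s]) if ax=="x" else np.array([s,k]))+O for k in rng];U=np.float32([proj(c,[*x,z]) for x in X])
        out.append(cv2.remap(I,U[:,:1],U[:,1:],1)[:,0,0])
    return np.mean(out,0).round().astype(int).tolist()
I=cv2.imread("pics/s10.png")
for w in(np.arange(-24,-8,1.),np.arange(10,24,1.)):print("x -32..-2",prof(I,"x",np.arange(-32,-1),w,47.2))
print("   y -50..-18",prof(I,"y",np.arange(-50,-17),np.arange(-8,9,1.),47.2))
s=telemetry.read_state();print(s["eef_pos"],s["eef_rot"],s["finger_force"],s["moment"])
E
```

```text
F [0.52 1.24 3.59] std [0.57 0.67 0.29] pos [541.66  -4.08  82.22] 17.95 22.55696555777506
right rows from z24 line; z30 at -1.63 z36 at -3.27
    D [-5.0, -4.5, -4.0, -3.5, -3.0, -2.5, -2.0, -1.5, -1.0, -0.5, 0.0, 0.5, 1.0, 1.5, 2.0, 2.5, 3.0, 3.5, 4.0, 4.5, 5.0, 5.5]
scene0 R-B [2, 7, 19, 40, 69, 98, 120, 129, 121, 99, 68, 39, 18, 6, 0, -1, -2, -2, -2, -2, -2, -1] sum 836 
s9 R-B [-1, -1, -1, 0, 2, 7, 20, 41, 70, 95, 108, 105, 86, 60, 35, 17, 7, 2, -1, -1, -1, -1] sum 655 
s10 R-B [-1, -1, -1, 0, 3, 10, 25, 49, 78, 102, 113, 107, 87, 60, 35, 17, 7, 2, -1, -1, -2, -1] sum 695 
near rows from z24 line; z30 at -1.62 z36 at -3.26
    D [-5.0, -4.5, -4.0, -3.5, -3.0, -2.5, -2.0, -1.5, -1.0, -0.5, 0.0, 0.5, 1.0, 1.5, 2.0, 2.5, 3.0, 3.5, 4.0, 4.5, 5.0, 5.5]
scene0 R-B [-1, -1, 0, 4, 15, 39, 73, 106, 126, 127, 108, 75, 41, 17, 4, 0, -2, -2, -2, -1, -1, -1] sum 734 
s9 R-B [0, -1, -1, -1, -1, -1, -1, 2, 10, 29, 57, 80, 83, 66, 42, 22, 9, 3, 0, -1, -1, -1] sum 403 
s10 R-B [-1, -1, -1, -1, -1, -1, 0, 3, 14, 37, 67, 89, 90, 70, 43, 22, 9, 2, 0, -1, -1, -1] sum 447 
x -32..-2 [115, 118, 126, 138, 156, 177, 198, 215, 226, 231, 232, 228, 219, 208, 195, 183, 171, 156, 138, 114, 90, 68, 51, 40, 35, 33, 35, 37, 40, 44, 46]
x -32..-2 [111, 113, 117, 126, 139, 154, 171, 184, 194, 197, 194, 184, 169, 150, 134, 123, 118, 116, 112, 103, 90, 74, 56, 43, 33, 27, 25, 25, 26, 28, 29]
   y -50..-18 [144, 141, 141, 141, 142, 144, 148, 159, 174, 194, 213, 227, 236, 241, 241, 238, 231, 221, 212, 208, 207, 205, 194, 170, 136, 99, 69, 49, 39, 37, 38, 41, 43]
[541.62661776  -4.08396496  82.16795354] [3.14158001e+00 1.04430140e-05 1.50178152e+00] 20.000442978926003 [ 0.17408795 -0.0203653   0.02957001]
```

```bash
python3 -c "
from cell import manip
print(manip.sign_off())"
```

```text
the job is handed in; nothing more can be done
None
```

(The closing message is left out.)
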